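Vent the leak-test pot, lift out its lid and carrier, and hold it level for inspection

TASK

The vacuum leak test of the copper register is finished: first let air into the pot by pressing the red vent plunger right down to its stop and keeping it down for a second, with the lid still seated, then let it spring back up. After that take the lid by its blue handle and lift it straight up, level, until the carrier plate with the register on it hangs at least 3 cm clear above the pot's rim, and finish there: your program ends while you are still holding it steady and level over the pot for me to look at the register. The register must not slide out of its place on the carrier plate, and everything else on the bench is to be left where it is.

Things in the scene. Friction and masses are not known exactly. Their poses are not given: they have to be found in the camera images.
- rig: leak-test rig, fixed: aluminium base plate (175 by 300, 14 thick) with a clear round pot (136 diameter, aluminium flange 152 at the top, black gasket) and, 150 from the pot's axis along the rig's own +y, a brass manifold with a small gauge on its -x side and the red vent plunger on top. Origin on the bench under the pot's axis, z up
- rim (a point): centre of the pot's mouth, at the height of the rim (top of the gasket) on which the lid seats, 107 above the bench; the bore below is 122 in diameter, its floor 89 below the rim; axes as the rig's
- vent_plunger (a joint): travel of the red vent plunger in m: 0 = up, 0.010 = fully down on its stop. Spring return; takes about 3 N to start and 7 N at the stop
- vent_top (a point): centre of the top of the plunger's round red head (33 diameter, flat), moves with it; 117 above the bench when up, on an upright axis. Free space round it: the lid's edge is 72 mm from its axis, the gauge rises to 30 mm below it
- lid: loose lid with its carrier, 0.45 to 0.65 kg: aluminium disc 156 diameter, 12 thick; origin at the centre of the face seated on the rim, z up. Blue bridge handle on top along own x, bar top 52 above the origin. Below: spigot (112 diameter, 4 deep) in the bore, and a flat carrier plate (88 diameter, 4 thick, its top 74 below the origin) hung on two 6 mm rods at y = +38 and -38
- handle (a point): middle of the handle's bar, 46 above the lid's origin, over the centre of mass; axes as the lid's. Bar 90 long (x), 16 wide (y: grasp across it), 12 thick, on two posts that leave 66 free between them and 28 between bar and disc
- carrier_foot (a point): centre of the underside of the carrier plate, 78 below the lid's origin
- register: the tested register: copper can 60 in diameter and 37 high with a white dial on top, 0.16 kg, standing loose in the middle of the carrier plate inside the pot; origin at the centre of its underside (4 above point carrier_foot), z up
- meter_a: bystander: blue water meter with brass pipe ends and collar, its blue cap standing open; 190 long, 95 wide, up to 165 high, 1.3 kg; origin under its middle on the bench
- meter_b: bystander: blue water meter, cap closed; 190 long, 95 wide, 95 high, 1.3 kg; origin under its middle on the bench
- spare_register: bystander: a second copper register like the one in the pot (60 diameter, 37 high), standing on the open bench; not part of the job; origin at the centre of its underside
- brass_ring: bystander: brass threaded ring lying flat, 100 outside diameter, 22 high; origin at the centre of its underside
- seal_ring: bystander: thin white plastic sealing ring lying flat, 80 outside diameter, 5 high; origin at the centre of its underside
- screwdriver: bystander: screwdriver with an orange handle lying on the bench, about 200 long; its own x axis runs along it towards the blade
- pliers: bystander: pliers with red handles lying on the bench, 160 long; own x axis towards the jaws, origin under the pivot
Not all that is in view belongs to the job. What is shaped like the lid but black or brown is not meant.

How it is judged:
On the way, in this order (a step that is already met when the one before it is completed fails the run):
1. the vent plunger is held down on its stop (at least 8.5 of its 10 mm) for 0.9 s while the lid is still seated where it was (value of joint vent_plunger above 0.0085 m and distance of lid from where it was at the start of the episode below 0.004 m), for 0.9 s.
2. with the plunger sprung back up, the carrier plate is lifted more than 28 mm clear above the rim, level and over the pot, with the register on it (value of joint vent_plunger below 0.003 m and z of carrier_foot in the frame of rim above 0.028 m and horizontal distance between lid and rim below 0.05 m and angle between lid's own z axis and vertical below 0.09 rad and horizontal distance between register and carrier_foot below 0.015 m and z of register in the frame of carrier_foot between 0 and 0.01 m), for 0.3 s.
At the end, for the whole second after the job is handed in: Only the fingers carry the lid; carrier plate over 28 mm above the rim, lid centre within 50 mm of the pot's axis, tilt under 5 degrees, still (20 mm/s, 0.1 rad/s); register on the plate within 15 mm of its middle; plunger back up (all of step 2 and contact force between the fingers and lid above 2 N and contact force between lid and rig below 0.1 N and linear speed of lid below 0.02 m/s and angular speed of lid below 0.1 rad/s and linear speed of register below 0.025 m/s); the arm keeps its last pose, push and grip.
It fails at once if the lid is tilted by more than 12 degrees (angle between lid's own z axis and vertical above 0.21 rad).
It fails at once if the register slides more than 15 mm off the middle of the carrier plate, or leaves it (not (horizontal distance between register and carrier_foot below 0.015 m and z of register in the frame of carrier_foot between 0 and 0.01 m)).
It fails at once if another thing on the bench is moved by more than 20 mm (distance of any of meter_a, meter_b, spare_register, brass_ring, seal_ring, screwdriver, pliers from where it was at the start of the episode above 0.02 m).
It also fails if it takes over 51 s, if anything falls off the work surface, if the arm or the gripper's body presses on something with over 40 N, if the wrist force passes 120 N, or if a joint passes its speed limit or range.

ROBOT

A 6-joint arm with a two-finger parallel gripper is mounted at the origin on the work surface. World frame = base frame: x ahead of the robot, y to its left, z up, the work surface at z = 0. Lengths are in m, angles in rad, forces in N, time in s.
With the tool pointing down it reaches from about 0.375 to 0.9 m from the base axis. Payload 3.1 kg.
Tool frame: the origin (TCP) lies at the centre of the arm's flange, where the gripper is bolted on; the fingertips stand 173 mm ahead of it and the grasp point (between the pads) lies 155 mm ahead of it (tip_extent is the distance from the TCP to the fingertips, in m); z points along the fingers, y is the direction in which the jaws open and shut (so a half turn about z gives the same grasp; the last joint's range is limited). The gripper opens to 85 mm and grips with 20 to 120 N. Pads are 22 mm wide; open, the fingers measure 114 mm over their backs; the gripper's body (76 mm by 85 mm) begins 54 mm behind the grasp point. The pads swing forward as they close: fully open they stand 13 mm farther back than shut.
Start: joints at [-1.466, 0.527, 1.433, -0, 1.181, -0.178], TCP at [0.174, -0.6, 0.405] pointing down, gripper open.
Joint ranges: [-3.08, 3.08], [-0.75, 2.2], [0.22, 2.44], [-1.43, 4.57], [0, 2.65], [-2.85, 2.85]. Speed limits (rad/s): [2.79, 2.79, 3.14, 3.14, 3.14, 3.14].

INTERFACE

Orientations are given as a unit quaternion [x, y, z, w].
In Python, from station import sense, snapshot, sign_off, tip_extent gives the robot as it stands. The module is installed in compiled form; this text tells all that it offers.
- The arm moves only by the tool servo_tool, never from a script. Its argument "rows" is a list of rows, each a list of 3 entries, a list of its own where there are three numbers: the shift along the tool's x, y, z in mm, then the turn about the tool's z in degrees, then the opening, from -1 (shut) to 1 (fully open), so that 0 is half open. A call has 1 to 8 rows; each row is the pose to reach, as a shift and turn from the pose measured when the call began, along the tool's axes at that moment; what a row does not reach only later rows make up. A row lasts 1/10 s, in which the tool goes at most 50 mm and 8.59 degrees, less where a joint would pass 70% of its speed; a pose out of reach is approached as far as the arm can. A call with a gripper value outside its range is refused whole. The fingers move at their own pace and stop on an object; "force" is the grip in N (left out, the last holds). Time passes only in rows, so rows that repeat a pose let the fingers close. It gives the time, the measured TCP pose, the force and the opening at its end, in the units of the state.
- sense(): the state, without advancing time (a new reading comes with each control period).
- snapshot(name): name is "scene" or "top" or "wrist"; returns a dict with "image" (400x640x3 uint8, blue, green, red), "z_map" (400x640 float32, m along the optical axis (not along the pixel's ray), 0 where there is no reading), "vertical_fov" (degrees; the focal length in pixels is half the picture's height over the tangent of half this angle, whatever the lens; pixels are square), "cx", "cy" (the principal point, pixels), "k1" (the pictures are not rectified: a ray, as slopes to the right and down, at radius r is drawn at 1 + k1 r^2 times it, then the intrinsics apply), "cam_to_world" (4x4, takes a point from camera to world coordinates). Camera axes: x right, y down, z forward; pixel columns grow to the right and rows downward; lengths in m; the calibration is good to about 2 mm. A picture is of the moment at which its call begins.
- sign_off(): hands the job in, once; it reports no verdict.
The state is a dict: "t": time; "q": joint angles; "qd": joint speeds; "tau": joint torques, N m; "tcp_pos": TCP position; "tool_rot": TCP orientation; "force": force on the tool from outside, world axes, zero at the start; "ft_torque": the same for the moment, N m; "finger_gap": opening from 0.0 (shut) to 1.0 (fully open).
Only numpy, scipy, OpenCV 4.12 (cv2) and the standard library are available. Lean on these libraries where they do the work, as an engineer would, in place of code of your own. Each camera call takes 0.05 s, during which the arm holds its last target. There are 200 camera calls.

## Working session

There is one attempt and no reset: what is moved stays moved. The work goes in short steps, Python scripts to look and compute and a tool call to move; the robot and the scene stay as the last step left them, time stands still between calls to the robot, and variables do not carry over. Pictures are saved under pics/ and viewed, about 8 in all and at most 12, crops included, and the job is handed in when it is done.

Besides the shell and the picture viewer there is one more tool, called after "Request:" as name(argument=value, ...) on one line, values as JSON. servo_tool: Moves the arm, as the interface text tells. Its arguments: {"type":"object","properties":{"rows":{"type":"array"},"force":{"type":"number"}},"required":["rows"]}

```bash
mkdir -p pics
cat > h.py <<'E'
import numpy as np, cv2
from station import sense, snapshot
from scipy.spatial.transform import Rotation as R
def cloud(s):
    h,w=s["z_map"].shape; f=h/2/np.tan(np.radians(s["vertical_fov"])/2)
    K=np.array([[f,0,s["cx"]],[0,f,s["cy"]],[0,0,1]])
    u,v=np.meshgrid(np.arange(w),np.arange(h))
    p=cv2.undistortPoints(np.stack([u,v],-1).reshape(-1,1,2).astype(np.float64),K,np.array([s["k1"],0,0,0,0.])).reshape(h,w,2)
    z=s["z_map"][...,None]; P=np.concatenate([p*z,z],-1)
    T=s["cam_to_world"]; W=P@T[:3,:3].T+T[:3,3]; W[s["z_map"]==0]=np.nan
    return W
def look(n,fn):
    s=snapshot(n); cv2.imwrite(f"pics/{fn}.png",s["image"]); np.save(f"pics/{fn}.npy",cloud(s)); return s["image"],cloud(s)
E
python3 - <<'E'
from h import *
print(sense())
for n in("scene","top"):
    im,W=look(n,n+"0"); 
a=cv2.imread("pics/top0.png");b=cv2.imread("pics/scene0.png")
E
```

```text
{'t': 0.0, 'q': array([-1.46648956e+00,  5.28479571e-01,  1.43393179e+00,  1.71820176e-05,
        1.18141119e+00, -1.78517521e-01]), 'qd': array([-6.05629077e-05,  3.50332729e-04,  2.09231200e-03, -1.95006105e-04,
        3.20069993e-04, -1.16977849e-03]), 'tau': array([-1.81052306e-03, -4.42357779e+01, -1.78023702e+01, -2.29249581e-04,
        8.24261428e-03,  1.01091572e-05]), 'tcp_pos': array([ 0.17440014, -0.59980478,  0.40371559]), 'tool_rot': array([ 9.90017799e-01,  1.40937978e-01,  4.92998001e-05, -1.11388391e-03]), 'force': array([-0.25602884, -0.20151794, -0.58874833]), 'ft_torque': array([-0.00279036,  0.00312284,  0.04306412]), 'finger_gap': 1.0024363568242145}
```

View pics/top0.png

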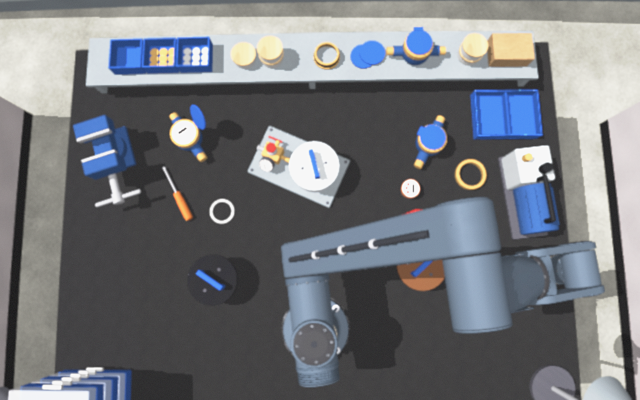

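View pics/scene0.png

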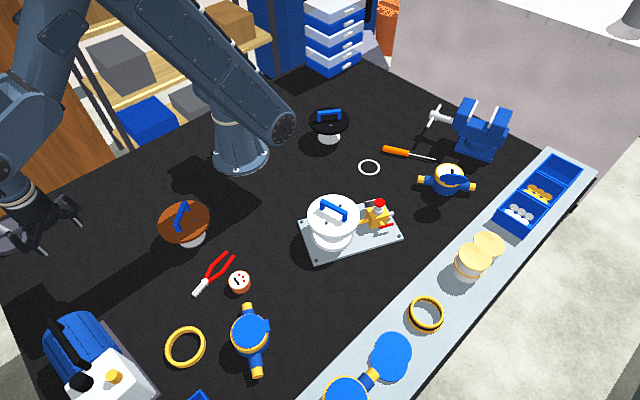

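The top view shows the aluminium lid at about (313,166) with its blue handle, and the red plunger at (272,147). The black lid at (212,280) and the brown one at (420,270) are decoys. Next I'll measure the lid, handle and plunger.

Run:
```python
from h import *
for n in("top0","scene0"):
    im=cv2.imread(f"pics/{n}.png").astype(int);W=np.load(f"pics/{n}.npy")
    ctr=W[166,313] if n=="top0" else None
    if n=="top0": c0=ctr; print("c0",c0)
    d=np.hypot(W[...,0]-c0[0],W[...,1]-c0[1])
    b,g,r=im[...,0],im[...,1],im[...,2]
    blue=(d<.09)&(b>r+60)&(W[...,2]>.14)
    red=(d<.22)&(r>b+80)&(r>g+80)&(W[...,2]>.10)&(W[...,2]<.13)
    lid=(d<.1)&(abs(W[...,2]-.119)<.006)&~blue
    for k,m in(("blue",blue),("red",red),("lid",lid)):
        p=W[m]; 
        if len(p)==0: print(n,k,0);continue
        print(n,k,len(p),p.mean(0).round(4),((p.min(0)+p.max(0))/2).round(4),np.ptp(p,0).round(3))
        if k=="blue":
            q=p[p[:,2]>.152];u=np.linalg.svd((q-q.mean(0))[:,:2],full_matrices=False)[2][0];print(q.mean(0),np.degrees(np.arctan2(u[1],u[0])))
```

```text
c0 [ 0.49858357 -0.00217911  0.15913022]
top0 blue 126 [ 0.5074 -0.0043  0.1582] [ 0.5082 -0.0052  0.1569] [0.088 0.03  0.018]
[ 0.50773999 -0.00418531  0.15840811] -166.9763000235256
top0 red 73 [0.5711 0.1319 0.1161] [0.5713 0.1318 0.1167] [0.027 0.029 0.013]
top0 lid 1606 [ 0.5071 -0.0033  0.1187] [ 0.5088 -0.0032  0.119 ] [0.156 0.154 0.012]
scene0 blue 178 [ 0.5122 -0.0061  0.1564] [ 0.5097 -0.0041  0.1511] [0.089 0.035 0.022]
[ 0.51156971 -0.0057991   0.15781225] 12.176139198260802
scene0 red 80 [0.5735 0.1313 0.1155] [0.5724 0.1326 0.113 ] [0.032 0.032 0.013]
scene0 lid 1552 [ 0.5142 -0.0103  0.1187] [ 0.5072 -0.0049  0.1189] [0.157 0.157 0.012]
```

Request:
servo_tool(rows=[[[10,-10,0],0,-1],[[35,-35,0],0,-1],[[68,-68,0],0,-1],[[100,-101,0],0,-1],[[133,-134,0],0,-1],[[166,-167,0],0,-1],[[199,-200,0],0,-1],[[232,-233,0],0,-1]], force=60)

```text
t: 0.9
tcp_pos: [0.3325, -0.3085, 0.4043]
tool_rot: [0.99, 0.141, 0.0, -0.001]
force: [1.2, 0.2, -0.8]
finger_gap: 0.006
```

Request:
servo_tool(rows=[[[33,-33,0],0,-1],[[66,-66,0],0,-1],[[100,-100,0],0,-1],[[133,-134,0],0,-1],[[166,-167,0],0,-1],[[199,-200,0],0,-1],[[232,-233,0],0,-1],[[265,-266,0],0,-1]])

```text
t: 1.7
tcp_pos: [0.5125, 0.0235, 0.4051]
tool_rot: [0.99, 0.141, -0.0, -0.002]
force: [0.1, -0.6, 0.4]
finger_gap: 0.001
```

```bash
cat > g.py <<'E'
from h import *
def go(x,y,z=None):
    s=sense();r=R.from_quat(s["tool_rot"]).as_matrix();p=s["tcp_pos"]
    print("t",s["t"],"tcp",p.round(4),"F",s["force"].round(2),"gap",round(s["finger_gap"],3),"yaw",np.degrees(np.arctan2(r[1,0],r[0,0])).round(2),"zax",r[:,2].round(4))
    print("shift mm",(r.T@(np.array([x,y,p[2] if z is None else z])-p)*1000).round(1))
E
python3 -c "
from g import *
go(.572,.132)"
```

```text
t 1.7 tcp [0.5125 0.0235 0.4051] F [ 0.13 -0.57  0.41] gap 0.001 yaw 16.22 zax [-0.0012  0.0032 -1.    ]
shift mm [ 87.4 -87.5   0.3]
```

Request:
servo_tool(rows=[[[30,-30,0],0,-1],[[60,-60,0],0,-1],[[78,-78,0],0,-1],[[87,-87,0],0,-1],[[87,-87,0],0,-1],[[87,-87,0],0,-1],[[87,-87,0],0,-1]])

```text
t: 2.4
tcp_pos: [0.571, 0.1302, 0.4052]
tool_rot: [0.99, 0.14, -0.001, -0.002]
force: [-0.4, -0.6, -0.4]
finger_gap: 0.003
```

Run:
```python
from g import *
im,W=look("wrist","w1")
go(.572,.132)
b,g,r=[im[...,i].astype(int) for i in range(3)]
m=(r>b+80)&(r>g+80)&(W[...,2]>.105)&(W[...,2]<.125)
p=W[m];print(len(p),p.mean(0),((p.min(0)+p.max(0))/2),np.ptp(p,0))
m=(b>r+60)&(W[...,2]>.15)&(W[...,2]<.165)&(W[...,0]>.4);q=W[m];print(len(q),q.mean(0),np.ptp(q,0))
```

```text
t 2.45 tcp [0.5711 0.1301 0.4054] F [ 0.26 -0.32 -0.4 ] gap -0.001 yaw 16.12 zax [-0.0021  0.0028 -1.    ]
shift mm [ 1.3 -1.6  0. ]
1319 [0.57261413 0.1337112  0.11655928] [0.57215283 0.13353305 0.1160862 ] [0.0317793  0.03089807 0.00585287]
743 [0.54090398 0.0051614  0.15816456] [0.02912381 0.01965777 0.00978527]
```

View pics/w1.png

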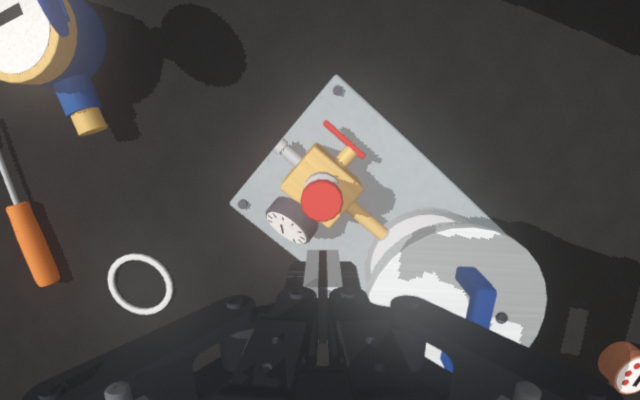

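The wrist view shows the red plunger at (322,200), below and ahead of the shut fingertips at (323,270). The measured head centre is (0.572, 0.1335). I'll descend to about 6 mm above it.

Request:
servo_tool(rows=[[[2,-3,15],0,-1],[[2,-3,40],0,-1],[[2,-3,65],0,-1],[[2,-3,85],0,-1],[[2,-3,100],0,-1],[[2,-3,109],0,-1],[[2,-3,109],0,-1],[[2,-3,109],0,-1]])

```text
t: 3.25
tcp_pos: [0.5723, 0.1334, 0.2969]
tool_rot: [0.99, 0.14, -0.0, -0.001]
force: [-0.6, 0.1, 0.6]
finger_gap: 0.0
```

```bash
python3 -c "
from g import *
go(.5722,.1335,.107+.173)"
```

```text
t 3.25 tcp [0.5723 0.1334 0.2969] F [-0.59  0.1   0.57] gap 0.0 yaw 16.08 zax [-0.0013  0.0028 -1.    ]
shift mm [-0.  -0.1 16.9]
```

Request:
servo_tool(rows=[[[0,0,4],0,-1],[[0,0,8],0,-1],[[0,0,11],0,-1],[[0,0,13],0,-1],[[0,0,15],0,-1],[[0,0,17],0,-1],[[0,0,18],0,-1],[[0,0,18],0,-1]])

```text
t: 4.05
tcp_pos: [0.5727, 0.1334, 0.2804]
tool_rot: [0.99, 0.14, 0.001, -0.001]
force: [-1.1, -0.4, 9.6]
finger_gap: -0.003
```

Request:
servo_tool(rows=[[[0,0,1],0,-1],[[0,0,2],0,-1],[[0,0,2],0,-1],[[0,0,2],0,-1],[[0,0,2],0,-1],[[0,0,2],0,-1],[[0,0,2],0,-1],[[0,0,2],0,-1]])

```text
t: 4.85
tcp_pos: [0.5727, 0.1334, 0.2804]
tool_rot: [0.99, 0.14, 0.001, -0.001]
force: [-2.5, -0.7, 13.6]
finger_gap: -0.0
```

```bash
python3 -c "
from g import *
go(.5722,.1335,.107+.173)"
```

```text
t 4.85 tcp [0.5727 0.1334 0.2804] F [-2.48 -0.7  13.64] gap -0.0 yaw 16.12 zax [ 0.0019  0.0023 -1.    ]
shift mm [-0.4 -0.2  0.4]
```

The height stayed the same while the force rose to 13.6 N, so the plunger is on its stop. I'll hold it there longer.

Request:
servo_tool(rows=[[[0,0,2],0,-1],[[0,0,2],0,-1],[[0,0,2],0,-1],[[0,0,2],0,-1],[[0,0,2],0,-1],[[0,0,2],0,-1],[[0,0,2],0,-1],[[0,0,2],0,-1]])

```text
t: 5.65
tcp_pos: [0.5725, 0.1335, 0.2804]
tool_rot: [0.99, 0.14, 0.001, -0.001]
force: [-2.8, -1.0, 13.4]
finger_gap: -0.007
```

Request:
servo_tool(rows=[[[0,0,-2],0,-1],[[0,0,-6],0,-1],[[0,0,-12],0,-1],[[0,0,-25],0,-1],[[0,0,-50],0,-1],[[0,0,-85],0,-1],[[0,0,-115],0,-1],[[0,0,-125],0,-1]])

```text
t: 6.45
tcp_pos: [0.5728, 0.1334, 0.409]
tool_rot: [0.99, 0.141, 0.005, -0.001]
force: [-0.0, 0.5, 0.6]
finger_gap: -0.001
```

```bash
python3 -c "
from g import *
go(.509,-.0045,.405)"
```

```text
t 6.45 tcp [0.5728 0.1334 0.409 ] F [-0.04  0.53  0.58] gap -0.001 yaw 16.16 zax [ 0.0088  0.0024 -1.    ]
shift mm [-99.7 114.7   3.1]
```

Request:
servo_tool(rows=[[[-15,13,0],0,0],[[-45,39,0],0,1],[[-80,70,0],1,1],[[-115,100,0],2,1],[[-135,115,0],3,1],[[-135,115,0],3,1],[[-135,115,0],3,1],[[-135,115,0],3,1]])

```text
t: 7.25
tcp_pos: [0.4757, -0.014, 0.4076]
tool_rot: [0.993, 0.115, 0.005, -0.001]
force: [0.2, 0.3, -0.1]
finger_gap: 0.999
```

Run:
```python
from g import *
im,W=look("wrist","w2")
b,g,r=[im[...,i].astype(int) for i in range(3)]
d=np.hypot(W[...,0]-.508,W[...,1]+.004)
m=(b>r+60)&(W[...,2]>.150)&(W[...,2]<.165)&(d<.07);q=W[m]
c,s,a=cv2.minAreaRect((q[:,:2]*1000).astype(np.float32));print(len(q),"z",np.median(q[:,2]),c,s,a)
lid=(d<.1)&(abs(W[...,2]-.119)<.006);p=W[lid];print("lid",len(p),(p.min(0)+p.max(0))/2,np.ptp(p,0))
m=(r>b+80)&(r>g+80)&(np.hypot(W[...,0]-.572,W[...,1]-.1335)<.03);print("plunger z",len(W[m]),np.nanpercentile(W[m][:,2],[50,90]) if m.any() else None)
go(c[0]/1000,c[1]/1000,.405)
```

```text
3181 z 0.15854566662166175 (509.78021240234375, -2.8048973083496094) (88.22535705566406, 14.495213508605957) 13.026765823364258
lid 30562 [ 0.50979853 -0.00279955  0.11966562] [0.15495118 0.15469073 0.00740551]
plunger z 1492 [0.11674044 0.11770482]
t 7.3 tcp [ 0.4758 -0.0139  0.4077] F [-0.15 -0.32  0.01] gap 0.997 yaw 13.23 zax [ 0.0091  0.0027 -1.    ]
shift mm [35.6 -3.   3. ]
```

View pics/w2.png

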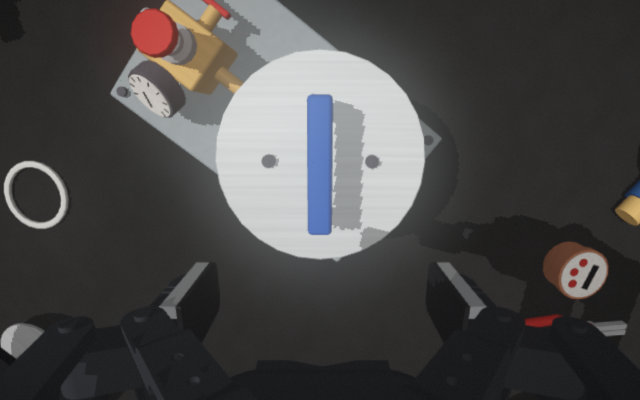

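The picture shows the handle bar from (320,95) to (320,235), centred between the open fingers and parallel to the pads. The plunger is back up at z≈0.117. I'll go down to grasp.

Request:
servo_tool(rows=[[[15,-1,5],0,1],[[30,-3,15],0,1],[[35,-3,35],0,1],[[35,-3,55],0,1],[[35,-3,75],0,1],[[35,-3,90],0,1],[[35,-3,95],0,1],[[35,-3,95],0,1]])

```text
t: 8.1
tcp_pos: [0.5108, -0.002, 0.312]
tool_rot: [0.993, 0.116, 0.004, -0.001]
force: [-0.7, 0.3, -0.0]
finger_gap: 1.003
```

```bash
python3 -c "
from g import *
go(.5098,-.0028,.306)"
```

```text
t 8.1 tcp [ 0.5108 -0.002   0.312 ] F [-0.71  0.32 -0.02] gap 1.003 yaw 13.3 zax [ 0.0077  0.0032 -1.    ]
shift mm [-1.2  0.6  6. ]
```

Request:
servo_tool(rows=[[[-1,1,3],0,1],[[-1,1,6],0,1],[[-1,1,6],0,0.3],[[-1,1,6],0,0],[[-1,1,6],0,-0.3],[[-1,1,6],0,-0.5],[[-1,1,6],0,-0.6],[[-1,1,6],0,-0.7]], force=60)

```text
t: 8.9
tcp_pos: [0.5102, -0.0035, 0.3064]
tool_rot: [0.993, 0.116, 0.004, -0.001]
force: [-0.2, -3.1, 1.8]
finger_gap: 0.175
```

Request:
servo_tool(rows=[[[0,0,0],0,-0.8],[[0,0,0],0,-1],[[0,0,0],0,-1],[[0,0,0],0,-1],[[0,0,0],0,-1],[[0,0,0],0,-1]], force=60)

```text
t: 9.5
tcp_pos: [0.5102, -0.0035, 0.3064]
tool_rot: [0.993, 0.116, 0.004, -0.001]
force: [0.3, -1.3, 1.3]
finger_gap: 0.174
```

```bash
python3 -c "
from g import *
go(.5098,-.0028,.306)"
```

```text
t 9.5 tcp [ 0.5102 -0.0035  0.3064] F [ 0.27 -1.34  1.33] gap 0.174 yaw 13.3 zax [ 0.0084  0.0021 -1.    ]
shift mm [-0.3 -0.8  0.4]
```

Request:
servo_tool(rows=[[[0,0,-1],0,-1],[[0,0,-2],0,-1],[[0,0,-3],0,-1],[[0,0,-5],0,-1],[[0,0,-7],0,-1],[[0,0,-9],0,-1],[[0,0,-10],0,-1],[[0,0,-10],0,-1]])

```text
t: 10.3
tcp_pos: [0.5102, -0.0036, 0.3166]
tool_rot: [0.993, 0.116, 0.005, -0.001]
force: [0.0, 0.4, -7.4]
finger_gap: 0.173
```

Run:
```python
from g import *
go(.5098,-.0028,.428)
print(sense()["ft_torque"])
```

```text
t 10.3 tcp [ 0.5102 -0.0036  0.3166] F [ 0.03  0.43 -7.39] gap 0.173 yaw 13.3 zax [ 0.009   0.0021 -1.    ]
shift mm [   0.8   -0.8 -111.4]
[-0.06502664 -0.03087855  0.02587968]
```

The load is 7.4 N, which matches the lid plus register. I'll continue up slowly.

Request:
servo_tool(rows=[[[0,0,-3],0,-1],[[0,0,-8],0,-1],[[0,0,-15],0,-1],[[0,0,-23],0,-1],[[0,0,-31],0,-1],[[0,0,-38],0,-1],[[0,0,-43],0,-1],[[0,0,-45],0,-1]])

```text
t: 11.1
tcp_pos: [0.5099, -0.0037, 0.3624]
tool_rot: [0.993, 0.116, 0.005, -0.0]
force: [0.1, 0.5, -8.1]
finger_gap: 0.171
```

Request:
servo_tool(rows=[[[0,0,-3],0,-1],[[0,0,-8],0,-1],[[0,0,-15],0,-1],[[0,0,-23],0,-1],[[0,0,-31],0,-1],[[0,0,-38],0,-1],[[0,0,-43],0,-1],[[0,0,-45],0,-1]])

```text
t: 11.9
tcp_pos: [0.5095, -0.0038, 0.4082]
tool_rot: [0.993, 0.116, 0.006, -0.0]
force: [0.7, 0.6, -7.1]
finger_gap: 0.174
```

Request:
servo_tool(rows=[[[0,0,-3],0,-1],[[1,0,-8],0,-1],[[1,0,-14],0,-1],[[1,0,-19],0,-1],[[1,0,-22],0,-1],[[1,0,-22],0,-1],[[1,0,-22],0,-1],[[1,0,-22],0,-1]])

```text
t: 12.7
tcp_pos: [0.5101, -0.0035, 0.43]
tool_rot: [0.993, 0.116, 0.005, -0.0]
force: [-0.6, 0.0, -6.9]
finger_gap: 0.173
```

Run:
```python
from g import *
go(.5098,-.0028,.428)
im,W=look("scene","s3")
c=im[100:300,220:460]; cv2.imwrite("pics/s3c.png",cv2.resize(c,None,fx=3,fy=3,interpolation=cv2.INTER_CUBIC)[:600,:720])
d=np.hypot(W[...,0]-.51,W[...,1]+.004);b,g,r=[im[...,i].astype(int) for i in range(3)]
L=(d<.068)&(W[...,2]>.225)&(W[...,2]<.255)&(abs(b-r)<30)&(g>120);p=W[L];print("disc top",len(p))
if len(p)>20:
    A=np.c_[p[:,:2]-[.51,-.004],np.ones(len(p))];k=np.linalg.lstsq(A,p[:,2],rcond=None)[0];print("slopes,z",k)
```

```text
t 12.7 tcp [ 0.5101 -0.0035  0.43  ] F [-0.63  0.   -6.94] gap 0.173 yaw 13.3 zax [ 0.0108  0.0017 -0.9999]
shift mm [-0.1 -0.8  2. ]
disc top 1066
slopes,z [ 9.24486048e-04 -1.05570754e-04  2.42319959e-01]
```

View pics/s3c.png

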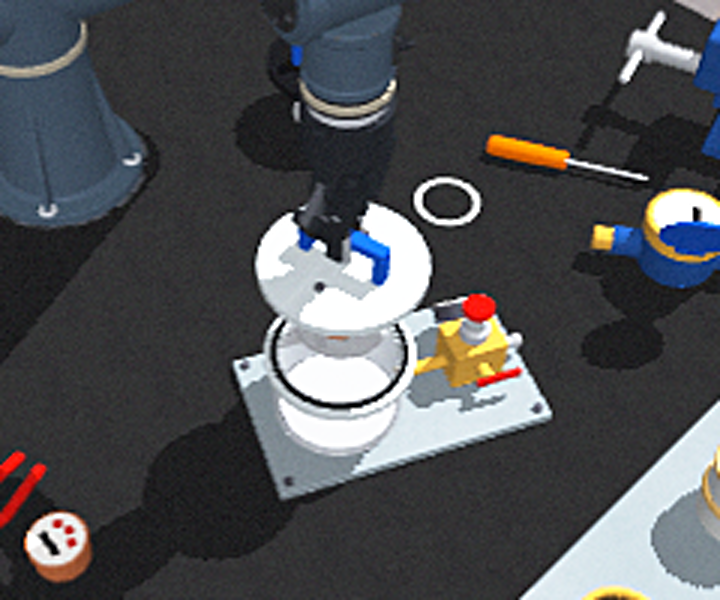

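The crop shows the lid held level above the pot at (345,265), with the carrier plate and a bit of copper just above the open rim at (340,335). The plunger is up at (478,305), and the bystanders in view are where they were. I'll hold to settle, check again and hand in.

Request:
servo_tool(rows=[[[0,0,0],0,-1],[[0,0,0],0,-1],[[0,0,0],0,-1],[[0,0,0],0,-1],[[0,0,0],0,-1],[[0,0,0],0,-1],[[0,0,0],0,-1],[[0,0,0],0,-1]])

```text
t: 13.55
tcp_pos: [0.5101, -0.0035, 0.43]
tool_rot: [0.993, 0.116, 0.005, -0.0]
force: [-0.0, -0.0, -7.2]
finger_gap: 0.173
```

Run:
```python
from g import *
from station import sign_off
go(.5098,-.0028,.43); s=sense(); print(abs(s["qd"]).max())
if abs(s["qd"]).max()<.02 and s["force"][2]<-5: print("off",sign_off())
```

```text
t 13.55 tcp [ 0.5101 -0.0035  0.43  ] F [-0.03 -0.02 -7.16] gap 0.173 yaw 13.3 zax [ 0.0108  0.0017 -0.9999]
shift mm [-0.1 -0.8 -0. ]
0.0031543727415270107
the job is handed in; nothing more can be done
off None
```

I vented the pot and lifted the lid. The job is handed in with the arm holding the lid steady over the pot, after 13.55 s on the robot's clock; the sign-off gives no verdict.

- **Vent:** I pressed the red plunger to its stop and held it there for over 1.6 s. The height stayed the same while the force rose from 9.6 to 13.6 N, so it was on the stop. The lid was still untouched then, and a wrist picture afterwards showed the plunger back up at about 117 mm.
- **Lift:** I gripped the blue handle at 60 N and lifted straight up by about 124 mm.
- **Last checks:**
  - The lid's top measured 242 mm above the bench, which puts the carrier plate about 45 mm above the rim.
  - The lid's slope was under 0.001 rad. The lift kept it centred over the pot to about 1 mm, going by the arm's position.
  - The load was steady at 7.2 N and the arm was still.
- **Not fully checked:** I saw the register only as a sliver of copper under the lid, so its centring on the plate was not measured. The load fits lid plus register but could not alone rule out a heavier lid without it. The bystanders visible in the last picture had not moved, but I did not measure them, and that crop left out the brass ring, the second meter and part of the pliers.
- **Small disagreement:** The tool axis reads 0.011 rad off vertical, although the lid itself measured level.

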